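# Rebuild the swivel joint of a desk-mounted boom arm

## Task

Rebuild the boom arm's swivel joint on its desk mount: thread the aluminium spacer over the post and down onto the sprung seat, then the white nylon washer on top of it, then the brass bayonet bushing that locks the stack. The angle of the post's slots differs every time and has to be felt for; once the bushing's lugs are in them, press it down against the spring and turn it clockwise (seen from above) to the notches at its stop, where the spring lifts and locks it, and let go. Force nothing (never more than 40 newtons between the parts), and leave the other things on the desk where they are.

Things in the scene. Friction and masses are not known exactly. Their poses are not given: they have to be found in the camera images.
- mount: Round grey desk mount screwed to the desk, steel post upright at its centre. Flange 110 mm across, 10 mm high. Origin: centre of its underside, on the desk; z up along the post; x towards the white line on the flange. All heights called 'h' are above this origin.
- seat_top (a point): Centre of the top of the sprung steel seat ring (44 mm across) round the post's foot, as unloaded: h = 24 mm (this point stays there). The seat yields up to 9 mm downward: it pushes up with 5 N at first and 1 N more per mm (14 N at the bottom, where it is hard).
- post_top (a point): Centre of the post's top, h = 72 mm. Post 20 mm thick, top edge chamfered 1.2 mm. Its head (h = 59.5 to 72) has two opposite upright slots, open at the top, 8.2 mm wide, 4.5 mm deep. The line through both may lie at any angle about the post; this angle is not measured and does not change in the work.
- groove (a point): Point on the post's axis at h = 59.5 mm: underside of the head, top of a 10.5 mm high groove (core 11 mm thick). Lugs that came down the slots can turn clockwise (from above) there, up to a hard stop about 74 degrees on; counterclockwise they are blocked. From about 58 degrees to the stop they can rise 2.5 mm into notches. 0.3 N m against the stop already loads the lugs with 40 N.
- spacer: Aluminium spacer sleeve, a plain tube 36 mm across, 18 mm high, bore 22 mm, 45 g. Origin: centre of its underside; z along its axis. Stands on the desk. On the unloaded seat its underside is at h = 24 mm, in the locked joint 21 mm.
- washer: White nylon friction washer, 44 mm across, 6 mm thick, bore 22 mm, 25 g. Origin: centre of its underside; z along its axis. Lies flat on the desk. On the spacer its underside is at h = 42 mm, in the locked joint 39 mm.
- bushing: Brass bayonet bushing 28 mm high, bore 22 mm, about 200 g, standing on the desk. Flange 44 mm across, 5 mm thick at the bottom; above it a body 38 mm across with two parallel flats 32 mm apart, 20 mm wide, facing its +y and -y, to hold it by. Origin: centre of its underside; z up along its axis.
- lugs (a point): Point on the bushing's axis, 14 mm above its underside, between its two inner lugs on its +x and -x sides (5 mm wide, 6 mm high, 7 mm from the axis; black marks on top). Bushing underside: h = 61 lugs on the head's top; 48 dropped in, spring unloaded; below 42.5 free to turn; 39 spring's bottom; 45 locked in the notches.
- boom_arm: Folded boom arm, aluminium tubes with black hinges, about 330 mm long and 35 mm high, lying behind the work. Origin: centre of the underside of its black hub ring. Bystander.
- coffee_glass: Glass of milky coffee, 78 mm across, 88 mm high, behind the mount. Origin: centre of its underside. Bystander.
- clip_tin: Round sage-green tin, 57 mm across, 26 mm high. Origin: centre of its underside. Bystander.
- cap_pen: Black cap pen lying on the desk, 132 mm long, 17 mm thick. Origin: under its middle. Bystander.
There are look-alikes about, which are no part of the job. What is meant by the bushing is not pink, and is the smaller of those in its own colour. Several things have the shape of the spacer; the one meant has the colours described above.

How it is judged:
On the way, in this order (a step that is already met when the one before it is completed fails the run):
1. the spacer is on the post, down on the seat (horizontal distance between spacer and mount below 0.003 m and z of spacer in the frame of mount below 0.026 m and angle between spacer's own z axis and vertical below 0.1 rad), for 0.2 s.
2. the washer is on the post, down on the spacer (horizontal distance between washer and mount below 0.003 m and z of washer in the frame of mount below 0.044 m and z of washer in the frame of spacer above 0.016 m and angle between washer's own z axis and vertical below 0.1 rad), for 0.2 s.
3. the bushing is on the post with its lugs down in the slots (horizontal distance between bushing and mount below 0.003 m and z of bushing in the frame of mount below 0.05 m).
At the end, for the whole second after the job is handed in: Spacer, washer, bushing in this order up the post, within 3 mm of its axis; bushing locked in its notches against the spring: underside 45 mm (+-1.3) above the mount's underside, washer 39 and spacer 21 mm (+-1.8); at rest and released (z of bushing in the frame of mount between 0.0437 and 0.0463 m and horizontal distance between each of bushing, washer, spacer and mount below 0.003 m and angle between bushing's own z axis and vertical below 0.1 rad and z of washer in the frame of mount between 0.0372 and 0.0408 m and z of spacer in the frame of mount between 0.0192 and 0.0228 m and linear speed of bushing below 0.01 m/s); the robot touches nothing.
It fails at once if the joint is forced: the bushing bears on the post or the washer, or a ring on the part below it, with more than 40 N (contact force between any of bushing, washer, spacer and mount above 40 N or contact force between bushing and washer above 40 N or contact force between washer and spacer above 40 N).
It fails at once if a bystander is moved by more than 20 mm, or the coffee tipped (distance of any of boom_arm, coffee_glass, clip_tin, cap_pen from where it was at the start of the episode above 0.02 m or angle between coffee_glass's own z axis and vertical above 0.3 rad).
It also fails if it takes over 72 s, if anything falls off the work surface, if the arm or the gripper's body presses on something with over 40 N, if the wrist force passes 120 N, or if a joint passes its speed limit or range.

## Robot

A 6-joint arm with a two-finger parallel gripper is mounted at the origin on a cart in front of the work surface, level with it; the furniture and walls round the work are solid. World frame = base frame: x ahead of the robot, y to its left, z up, the work surface at z = 0. Lengths are in m, angles in rad, forces in N, time in s.
With the tool pointing down it reaches from about 0.35 to 0.85 m from the base axis. Payload 8.1 kg.
Tool frame: the origin (TCP) lies midway between the tips of the shut fingers; the grasp point (between the pads) lies 19 mm behind it; z points along the fingers, y is the line along which they close (so a half turn about z gives the same grasp; the last joint's range is limited). The gripper opens to 93 mm and grips with 3 to 60 N. Pads are 15 mm wide; open, the fingers measure 128 mm over their backs; the gripper's body (75 mm by 188 mm) begins 65 mm behind the grasp point.
Start: joints at [-1.393, 0.13, 1.488, -0, 1.523, -0.085], TCP at [0.156, -0.579, 0.219] pointing down, gripper open.
Joint ranges: [-2.96, 2.96], [-0.89, 2.26], [0.02, 2.5], [-1.34, 4.48], [0, 2.73], [-2.66, 2.66]. Speed limits (rad/s): [2.39, 2.39, 2.79, 3.14, 3.14, 3.14].

## Interface

Orientations are given as a rotation vector (axis times angle).
In Python, from plant import read_state, read_camera, get_calibration, close_job gives the robot as it stands.
- The arm moves only by the shell command python3 -m crank 'ROWS' [FORCE]. ROWS is JSON, a list that holds one entry, the list of rows, each a list of 7 numbers: the gripper's target within -1 to 1 (fully open at 1, half-way at 0, shut at -1), then the shift along the tool's x, y, z as a fraction of full scale, then the turn, a rotation vector about the tool's x, y, z as a fraction of full scale. In form: [[[grip, x, y, z, rx, ry, rz], ...]]. A call has exactly 5 rows; each row is the pose to reach, as a shift and turn from the pose commanded when the call began, along the tool's axes at that moment; what a row does not reach only later rows make up. Full scale, the value 1, is 0.5 m for a shift and 90 degrees for a turn. A row lasts 1/8 s, in which the tool goes at most 62.5 mm and 10.7 degrees, less where a joint would pass 70% of its speed; a pose out of reach is approached as far as the arm can. A call with a number of a shift or a turn outside -1 to 1 is refused whole. A call with a gripper value outside its range is refused whole. The fingers move at their own pace and stop on an object; FORCE is the grip in N (left out, the last holds). Time passes only in rows, so rows that repeat a pose let the fingers close, or fill a call up. It gives the time, the measured TCP pose, the force, the opening and the grip force at its end, in the units of the state.
- read_state(): the state, without advancing time (a new reading comes with each control period).
- read_camera(name): name is "scene" or "top" or "wrist"; returns the picture (400x640x3 uint8, red, green, blue); there is no depth.
- get_calibration(name): a dict with "fx", "fy", "cx", "cy" (pixels), "eye" and "orientation" of the camera in the world; the wrist camera has in their place "mount" (4x4, takes a point from camera to tool coordinates, whose origin is the TCP and whose axes are the flange's). Camera axes: x right, y down, z forward; pixel columns grow to the right and rows downward; lengths in m; the calibration is good to about 2 mm. The wrist camera is an equidistant fisheye: a pixel r from the principal point sees the ray r / f radians off the axis. A picture is of the moment at which its call begins: read the wrist's pose just before it. get_calibration takes no time and is no camera call.
- close_job(): hands the job in; it is judged then, once.
The state is a dict: "t": time; "q": joint angles; "dq": joint speeds; "joint_torque": joint torques, N m; "tool_pos": TCP position; "orientation": TCP orientation; "force": force on the tool from outside, world axes, zero at the start; "wrist_torque": the same for the moment, N m; "opening": finger opening in m; "gripper_force": force on a finger pad.
Only numpy, scipy, OpenCV 4.12 (cv2) and the standard library are available. Lean on these libraries where they do the work, as an engineer would, in place of code of your own. Each camera call takes 0.05 s, during which the arm holds its last target. There are 200 camera calls.

## Working session

There is one attempt and no reset: what is moved stays moved. The work goes in short steps, Python scripts to look and compute and a shell command to move; the robot and the scene stay as the last step left them, time stands still between calls to the robot, and variables do not carry over. Pictures are saved under pics/ and viewed, at most 10 in all, crops included, and the job is handed in when it is done.

```bash
ls; mkdir -p pics
python3 - <<'E'
from plant import *
import cv2,numpy as np
s=read_state();print({k:np.round(v,3).tolist() for k,v in s.items()})
for n in("scene","top","wrist"):
    c=get_calibration(n);print(n,{k:np.round(v,4).tolist() for k,v in c.items()})
a=read_camera("top");b=read_camera("scene")
cv2.imwrite("pics/top0.png",a[:,:,::-1]);cv2.imwrite("pics/scene0.png",b[:,:,::-1])
E
```

```text
pics
{'t': 0.0, 'q': [-1.393, 0.131, 1.489, 0.0, 1.523, -0.085], 'dq': [0.0, 0.0, -0.001, 0.001, 0.001, -0.001], 'joint_torque': [-0.001, -55.986, -49.176, 0.076, 0.036, -0.0], 'tool_pos': [0.156, -0.579, 0.218], 'orientation': [-3.113, -0.411, 0.0], 'force': [0.386, 0.478, -0.284], 'wrist_torque': [0.043, 0.004, -0.005], 'gripper_force': 0.0, 'opening': 0.093}
scene {'fx': 449.6619, 'fy': 449.6619, 'cx': 326.7396, 'cy': 195.3987, 'eye': [0.2652, -0.7251, 0.4476], 'orientation': [-1.9657, 0.4604, -0.2765]}
top {'fx': 512.5498, 'fy': 512.5498, 'cx': 318.4724, 'cy': 198.289, 'eye': [0.4373, -0.0425, 0.9851], 'orientation': [-2.0948, 2.1498, -0.1698]}
wrist {'fx': 309.7069, 'fy': 309.7069, 'cx': 317.7299, 'cy': 200.3935, 'mount': [[-0.0004, -0.9697, -0.2442, 0.0664], [1.0, -0.0004, -0.0003, -0.001], [0.0002, -0.2442, 0.9697, -0.165], [0.0, 0.0, 0.0, 1.0]]}
```

View pics/top0.png

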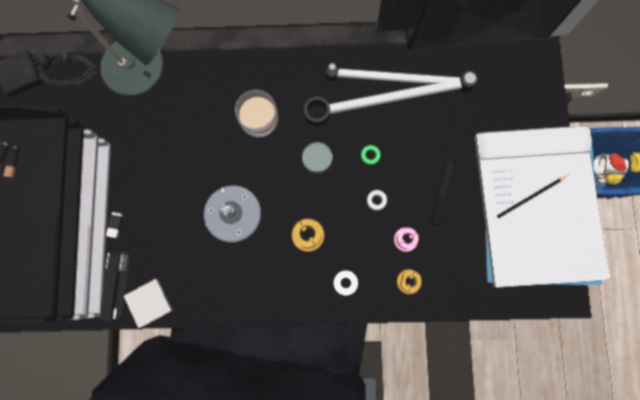

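View pics/scene0.png

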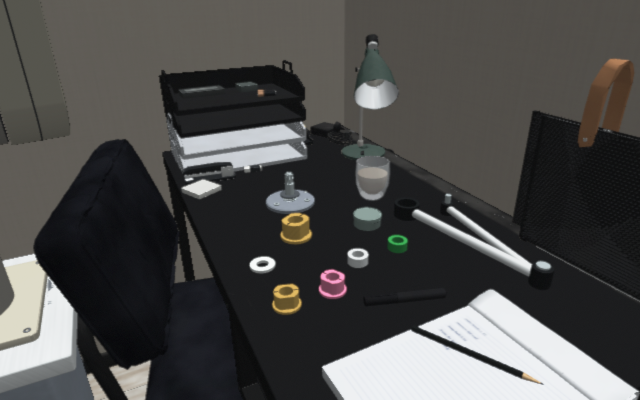

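The top view shows the mount at (232,213), the aluminium spacer ring at (377,200), the washer at (346,283) and the small gold bushing at (409,281). The large gold one at (308,235), the pink one and the green ring are decoys. The scene view agrees: spacer (358,258), washer (262,265), bushing (287,298).

```bash
cat > h.py <<'E'
from plant import *
import cv2,numpy as np
from scipy.spatial.transform import Rotation as R
def rays(n,uv,st=None):
    c=get_calibration(n);uv=np.atleast_2d(np.array(uv,float))
    p=(uv-[c["cx"],c["cy"]])/c["fx"]
    if n=="wrist":
        r=np.linalg.norm(p,axis=1,keepdims=True)
        d=np.hstack([p*np.sinc(r/np.pi),np.cos(r)])
        M=np.array(c["mount"]);T=R.from_rotvec(st["orientation"])
        return T.apply(M[:3,3])+st["tool_pos"],T.apply(d@M[:3,:3].T)
    return np.array(c["eye"]),R.from_rotvec(c["orientation"]).apply(np.c_[p,np.ones(len(p))])
def onz(n,uv,z,st=None):
    e,d=rays(n,uv,st);return e+d*((z-e[2])/d[:,2])[:,None]
def project(n,P,st=None):
    P=np.atleast_2d(P);c=get_calibration(n)
    M=np.array(c["mount"]);T=R.from_rotvec(st["orientation"])
    q=(T.inv().apply(P-st["tool_pos"])-M[:3,3])@M[:3,:3]
    th=np.arctan2(np.hypot(q[:,0],q[:,1]),q[:,2])
    return c["fx"]*q[:,:2]/np.linalg.norm(q[:,:2],axis=1,keepdims=True)*th[:,None]+[c["cx"],c["cy"]]
def circ(n,mask,z,st=None):
    "outer contour of the largest blob, cast on plane z: min enclosing circle, in m"
    k=max(cv2.findContours(mask.astype(np.uint8),cv2.RETR_EXTERNAL,cv2.CHAIN_APPROX_NONE)[0],key=cv2.contourArea)
    P=onz(n,k[:,0],z,st)[:,:2]
    (x,y),(w,h),a=cv2.fitEllipse((P*1e4).astype(np.float32));return np.round([x/1e4,y/1e4,w/1e4,h/1e4],4)
def yaw(st):  # world angle of tool x axis
    x=R.from_rotvec(st["orientation"]).apply([1,0,0]);return np.degrees(np.arctan2(x[1],x[0]))
def go(x,y,z,yw=None):
    "shift & turn (fractions) from current measured pose; yw = world angle (deg) of tool x"
    s=read_state();T=R.from_rotvec(s["orientation"])
    t=T.inv().apply(np.array([x,y,z])-s["tool_pos"])/0.5
    y0=yaw(s);yw=y0 if yw is None else yw
    w=np.radians(yw);G=R.from_matrix(np.c_[[np.cos(w),np.sin(w),0],[np.sin(w),-np.cos(w),0],[0,0,-1]])
    print("shift",np.round(t,4),"turn",np.round((T.inv()*G).as_rotvec()/(np.pi/2),4),"yaw",round(y0,1))
E
cat > m.py <<'E'
from h import *
a=cv2.imread("pics/top0.png")
hsv=cv2.cvtColor(a,cv2.COLOR_BGR2HSV);H,S,V=cv2.split(hsv)
def box(m,u,v,r):
    b=np.zeros_like(m);b[v-r:v+r,u-r:u+r]=m[v-r:v+r,u-r:u+r];return b
print("spacer",circ("top",box((V>90),377,200,17),.018))
print("washer",circ("top",box((V>90),346,283,19),.006))
g=(S>90)&(V>70)
print("bush",circ("top",box(g,409,281,18),.005),"big",circ("top",box(g,308,235,22),.005))
print("mount",circ("top",box((V>80),232,213,38),.010))
E
python3 m.py
python3 - <<'E'
import cv2
a=cv2.imread("pics/top0.png")
f=lambda u,v,r=40:cv2.resize(a[v-r:v+r,u-r:u+r],(400,400),interpolation=cv2.INTER_CUBIC)
cv2.imwrite("pics/crop0.png",cv2.hconcat([f(232,213),f(400,285)]))
E
```

```text
spacer [ 0.6036 -0.1404  0.0382  0.0401]
washer [ 0.4487 -0.0758  0.0472  0.0473]
bush [ 0.4481 -0.1951  0.0473  0.0481] big [ 0.5413 -0.0064  0.0642  0.0647]
mount [0.586  0.1387 0.1099 0.1102]
```

View pics/crop0.png

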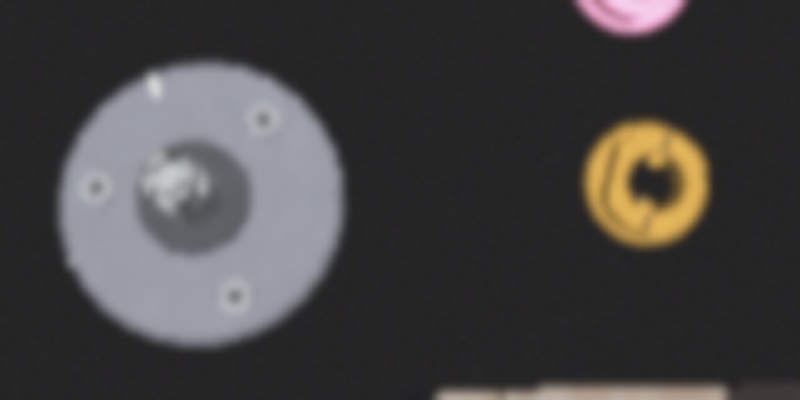

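The mount's white line is at upper left of the flange. The bushing's lugs lie roughly along the image vertical, with the flats to the left and right. The spacer comes first.

Run:
```python
from h import *
go(.6036,-.1404,.12)
```

```text
shift [ 1.0926 -0.6139  0.1966] turn [-0.0011 -0.0001  0.    ] yaw 15.1
```

```bash
python3 -m crank '[[[1,0.11,-0.06,0.02,0,0,0],[1,0.22,-0.12,0.04,0,0,0],[1,0.33,-0.18,0.06,0,0,0],[1,0.44,-0.25,0.08,0,0,0],[1,0.54,-0.3,0.1,0,0,0]]]'
python3 -m crank '[[[1,0.11,-0.06,0.02,0,0,0],[1,0.22,-0.12,0.04,0,0,0],[1,0.33,-0.18,0.06,0,0,0],[1,0.44,-0.25,0.08,0,0,0],[1,0.55,-0.31,0.1,0,0,0]]]'
python3 -m crank '[[[1,0,0,0,0,0,0],[1,0,0,0,0,0,0],[1,0,0,0,0,0,0],[1,0,0,0,0,0,0],[1,0,0,0,0,0,0]]]'
python3 - <<'E'
from h import *
s=read_state();a=read_camera("wrist");cv2.imwrite("pics/w1.png",a[:,:,::-1])
np.save("w1.npy",s,allow_pickle=True)
print(s["t"],np.round(s["tool_pos"],4),np.round(s["q"],2),s["force"])
print(project("wrist",[[.6036,-.1404,.018],[.586,.1387,.072]],s))
E
```

```text
t: 0.72
tool_pos: [0.3782, -0.363, 0.1683]
orientation: [-3.114, -0.411, 0.0]
force: [1.0, -0.2, 0.9]
opening: 0.0928
gripper_force: 0.0
t: 1.35
tool_pos: [0.5983, -0.1467, 0.1192]
orientation: [-3.114, -0.412, 0.001]
force: [1.1, -0.4, 0.0]
opening: 0.0932
gripper_force: 0.0
t: 1.98
tool_pos: [0.5972, -0.1495, 0.1203]
orientation: [3.115, 0.409, 0.001]
force: [-0.2, 0.4, -0.8]
opening: 0.0931
gripper_force: 0.0
1.975 [ 0.5972 -0.1495  0.1203] [-0.33  0.24  1.55 -0.    1.35  0.98] [-0.15886533  0.39800603 -0.82338246]
[[310.88708825 190.03754027]
 [ 30.79437941 149.88152334]]
```

View pics/w1.png

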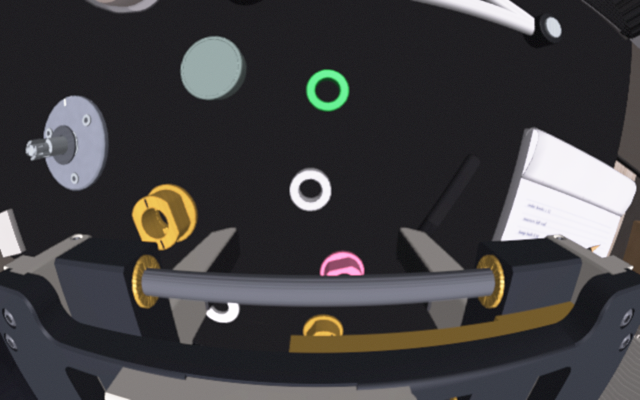

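The wrist view shows the spacer at (311,190), the green ring at (328,90), the pink decoy at (342,268), the big gold decoy at (165,215) and the mount with its post at (70,145). The fingers are in the lower middle.

Run:
```python
from h import *
s=np.load("w1.npy",allow_pickle=True).item()
a=cv2.imread("pics/w1.png");H,S,V=cv2.split(cv2.cvtColor(a,cv2.COLOR_BGR2HSV))
m=np.zeros(V.shape,bool);m[160:220,280:340]=(V>100)[160:220,280:340]
n,l,st,_=cv2.connectedComponentsWithStats(m.astype(np.uint8));print(st)
print("spacer outer z.018",circ("wrist",m,.018,s))
# inner hole (top edge)
k,h=cv2.findContours(m.astype(np.uint8),cv2.RETR_CCOMP,cv2.CHAIN_APPROX_NONE)
for c,hh in zip(k,h[0]):
    if hh[3]>=0 and len(c)>20:
        P=onz("wrist",c[:,0],.018,s)[:,:2];print("hole",cv2.fitEllipse((P*1e4).astype(np.float32)))
m=np.zeros(V.shape,bool);m[90:200,40:112]=(V>90)[90:200,40:112]
print("mount",circ("wrist",m,.01,s))
go(.6036,-.1404,.002,15)
```

```text
[[     0      0    640    400 254899]
 [   289    168     42     43   1101]]
spacer outer z.018 [ 0.6037 -0.1395  0.0364  0.0381]
hole ((6047.00390625, -1395.552001953125), (174.15359497070312, 203.34922790527344), 5.047236919403076)
mount [0.5866 0.1374 0.1063 0.1135]
shift [ 0.0168 -0.014   0.2364] turn [ 0.0002 -0.0003 -0.0001] yaw 15.0
```

```bash
python3 -m crank '[[[1,0.018,-0.0155,0.08,0,0,0],[1,0.018,-0.0155,0.16,0,0,0],[1,0.018,-0.0155,0.215,0,0,0],[1,0.018,-0.0155,0.2325,0,0,0],[1,0.018,-0.0155,0.2325,0,0,0]]]' 20
python3 -m crank '[[[-1,0,0,0,0,0,0],[-1,0,0,0,0,0,0],[-1,0,0,0,0,0,0],[-1,0,0,0,0,0,0],[-1,0,0,0,0,0,0]]]' 20
python3 - <<'E'
from h import *
s=read_state();print(np.round(s["tool_pos"],4),s["opening"])
go(.5863,.1381,.1,15)
E
```

```text
t: 2.65
tool_pos: [0.604, -0.1389, 0.0037]
orientation: [-3.114, -0.411, 0.001]
force: [0.2, -0.1, 0.1]
opening: 0.0927
gripper_force: 0.0
t: 3.28
tool_pos: [0.6041, -0.1388, 0.0037]
orientation: [3.114, 0.412, -0.0]
force: [-0.5, -0.2, -0.5]
opening: 0.0479
gripper_force: 0.0
[ 0.6041 -0.1388  0.0037] 0.047873900588131235
shift [ 0.1095 -0.544  -0.1927] turn [0.     0.     0.0006] yaw 15.1
```

```bash
python3 -m crank '[[[-1,0,0,0,0,0,0],[-1,0,0,0,0,0,0],[-1,0,0,0,0,0,0],[-1,0,0,-0.1,0,0,0],[-1,0,0,-0.193,0,0,0]]]' 20
python3 -m crank '[[[-1,0.02,-0.1,0,0,0,0],[-1,0.04,-0.21,0,0,0,0],[-1,0.063,-0.32,0,0,0,0],[-1,0.085,-0.43,0,0,0,0],[-1,0.1,-0.5,0,0,0,0]]]'
python3 -m crank '[[[-1,0.0,-0.02,0,0,0,0],[-1,0.0,-0.02,0,0,0,0],[-1,0.0,-0.02,0,0,0,0],[-1,0.0,-0.02,0,0,0,0],[-1,0.0,-0.02,0,0,0,0]]]'
python3 - <<'E'
from h import *
s=read_state();a=read_camera("wrist");cv2.imwrite("pics/w2.png",a[:,:,::-1])
np.save("w2.npy",s,allow_pickle=True)
print(s["t"],np.round(s["tool_pos"],4),np.round(s["q"],2),s["force"])
print(project("wrist",[[.5863,.1381,.072],[.5863,.1381,.01],[.668,0,.026]],s))
E
```

```text
t: 3.9
tool_pos: [0.6034, -0.1385, 0.1005]
orientation: [-3.114, -0.412, 0.002]
force: [0.8, -0.2, 0.1]
opening: 0.0354
gripper_force: 20.0
t: 4.53
tool_pos: [0.5868, 0.1182, 0.1001]
orientation: [-3.114, -0.414, 0.0]
force: [0.4, -0.6, -1.0]
opening: 0.0354
gripper_force: 20.0
t: 5.15
tool_pos: [0.585, 0.1244, 0.1001]
orientation: [3.115, 0.41, 0.0]
force: [-0.3, 1.2, -0.6]
opening: 0.0351
gripper_force: 20.0
5.15 [0.585  0.1244 0.1001] [ 0.12  0.21  1.62 -0.    1.31  1.43] [-0.2960025   1.21231439 -0.60036301]
[[299.67076854 219.65711443]
 [303.78914868 197.41353325]
 [484.69872012 152.90211307]]
```

View pics/w2.png

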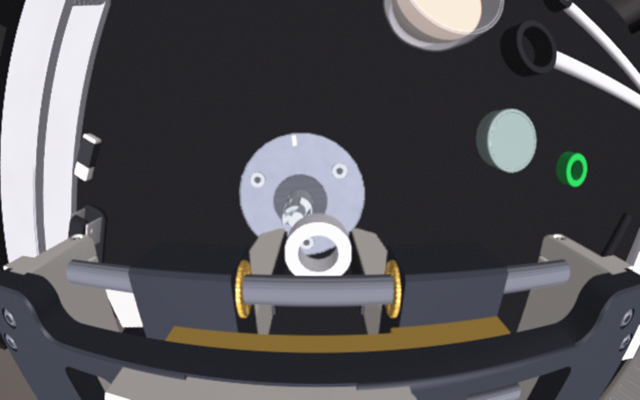

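The mount flange is seen at (303,190) with its white line at (295,140). The post head is at (297,212), just in front of the held spacer, whose top is at (319,250).

Run:
```python
from h import *
from scipy.optimize import least_squares
s=np.load("w2.npy",allow_pickle=True).item()
a=cv2.imread("pics/w2.png");H,S,V=cv2.split(cv2.cvtColor(a,cv2.COLOR_BGR2HSV))
m=np.zeros(V.shape,np.uint8);m[120:228,225:380]=(V>110)[120:228,225:380]
k=max(cv2.findContours(m,cv2.RETR_EXTERNAL,cv2.CHAIN_APPROX_NONE)[0],key=cv2.contourArea)[:,0]
k=k[k[:,1]<215]
P=onz("wrist",k,.01,s)[:,:2]
f=lambda p:np.hypot(*(P-p[:2]).T)-p[2]
r=least_squares(f,[.586,.138,.055],loss="soft_l1",f_scale=.001);print("mount",r.x,len(k))
P=P[np.abs(f(r.x))<.002];r=least_squares(f,[.586,.138,.055]);print(r.x,np.std(r.fun))
# spacer top (z = TCP z -.0037+.018), outer contour lower-visible & hole
zt=s["tool_pos"][2]-.0037+.018
m=np.zeros(V.shape,np.uint8);m[205:285,280:360]=((V>150)&(S<40))[205:285,280:360]
ks,h=cv2.findContours(m,cv2.RETR_CCOMP,cv2.CHAIN_APPROX_NONE)
for c in ks:
    if len(c)>40:
        Q=onz("wrist",c[:,0],zt,s)[:,:2];e=cv2.fitEllipse((Q*1e4).astype(np.float32));print(len(c),cv2.boundingRect(c),np.round(e[0],1),np.round(e[1],1))
t=cv2.imread("pics/top0.png")[190:240,205:260]
cv2.imwrite("pics/c2.png",cv2.hconcat([cv2.resize(a[170:240,260:340],(480,420),interpolation=cv2.INTER_CUBIC)]))
print(np.round(s["tool_pos"],4))
```

```text
mount [0.58662235 0.14062602 0.0536351 ] 217
[0.58662675 0.14062864 0.05363176] 0.00027191126501691727
351 (280, 205, 80, 71) [5915.2 1265. ] [408.1 450.3]
86 (305, 245, 34, 24) [5837.1 1211.4] [114.5 167.8]
41 (289, 218, 17, 17) [5966.9 1398. ] [ 29.1 111.9]
[0.585  0.1244 0.1001]
```

View pics/c2.png

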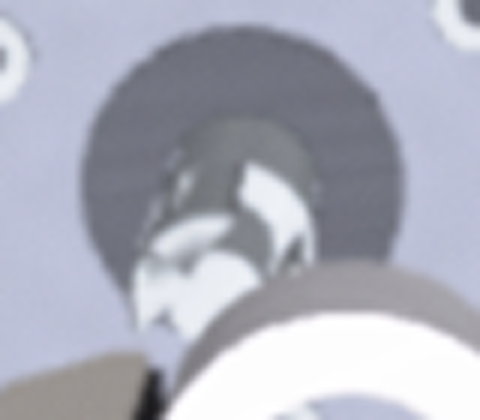

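Run:
```python
from h import *
from scipy.optimize import least_squares
s=np.load("w2.npy",allow_pickle=True).item()
a=cv2.imread("pics/w2.png");H,S,V=cv2.split(cv2.cvtColor(a,cv2.COLOR_BGR2HSV))
zt=s["tool_pos"][2]-.0037+.018
m=np.zeros(V.shape,np.uint8);m[205:285,280:360]=((V>190)&(S<60))[205:285,280:360]
k=max(cv2.findContours(m,cv2.RETR_EXTERNAL,cv2.CHAIN_APPROX_NONE)[0],key=cv2.contourArea)[:,0]
k=k[(k[:,1]>228)&(k[:,1]<282)]
def fit(P,p0,n=3):
    for i in range(n):
        f=lambda p:np.hypot(*(P-p[:2]).T)-p[2]
        r=least_squares(f,p0,loss="soft_l1",f_scale=.0005);P=P[np.abs(f(r.x))<.0012]
    return r.x,len(P)
x,n=fit(onz("wrist",k,zt,s)[:,:2],[.585,.1244,.018]);print("spacer",x,n)
T=R.from_rotvec(s["orientation"])
print("spacer in tool",T.inv().apply([x[0]-s["tool_pos"][0],x[1]-s["tool_pos"][1],0]))
# seat ring: dark disc 44mm at z=.024
m=np.zeros(V.shape,np.uint8);m[165:225,265:335]=((V<125))[165:225,265:335]
k=max(cv2.findContours(m,cv2.RETR_EXTERNAL,cv2.CHAIN_APPROX_NONE)[0],key=cv2.contourArea)[:,0]
k=k[k[:,1]<207]
print("seat",fit(onz("wrist",k,.024,s)[:,:2],[.586,.1387,.022]))
```

```text
spacer [0.58477685 0.12549874 0.01747373] 86
spacer in tool [ 3.55805289e-05 -1.11463432e-03 -9.50258090e-08]
seat (array([0.58916554, 0.14127904, 0.00755357]), 32)
```

```bash
python3 -m crank '[[[-1,0.0108,-0.028,0,0,0,0],[-1,0.0108,-0.028,0.01,0,0,0],[-1,0.0108,-0.028,0.025,0,0,0],[-1,0.0108,-0.028,0.042,0,0,0],[-1,0.0108,-0.028,0.042,0,0,0]]]' 10
python3 -m crank '[[[-1,0,0,0.004,0,0,0],[-1,0,0,0.008,0,0,0],[-1,0,0,0.012,0,0,0],[-1,0,0,0.014,0,0,0],[-1,0,0,0.014,0,0,0]]]' 10
```

```text
t: 5.82
tool_pos: [0.5854, 0.1399, 0.0776]
orientation: [3.114, 0.411, -0.004]
force: [-0.8, 0.4, -0.4]
opening: 0.0358
gripper_force: 10.0
t: 6.45
tool_pos: [0.5864, 0.1402, 0.0721]
orientation: [-3.114, -0.412, 0.0]
force: [0.5, -0.4, -0.2]
opening: 0.0354
gripper_force: 10.0
```

```bash
python3 -m crank '[[[-1,0,0.001,0.01,0,0,0],[-1,0,0.001,0.02,0,0,0],[-1,0,0.001,0.03,0,0,0],[-1,0,0.001,0.036,0,0,0],[-1,0,0.001,0.036,0,0,0]]]' 10
python3 - <<'E'
from h import *
s=read_state();print(s["wrist_torque"],s["force"],s["tool_pos"])
E
```

```text
t: 7.08
tool_pos: [0.5862, 0.1397, 0.0536]
orientation: [-3.114, -0.412, 0.001]
force: [0.5, 0.1, -0.9]
opening: 0.0356
gripper_force: 10.0
[-0.01007108  0.02990791  0.02872915] [ 0.48598637  0.12549886 -0.87173666] [0.58623955 0.13971051 0.05364805]
```

```bash
python3 -m crank '[[[-1,0,0,0.015,0,0,0],[-1,0,0,0.03,0,0,0],[-1,0,0,0.045,0,0,0],[-1,0,0,0.05,0,0,0],[-1,0,0,0.05,0,0,0]]]' 10
python3 -m crank '[[[1,0,0,0,0,0,0],[1,0,0,0,0,0,0],[1,0,0,0,0,0,0],[1,0,0,-0.05,0,0,0],[1,0,0,-0.12,0,0,0]]]'
python3 - <<'E'
from h import *
s=read_state();a=read_camera("wrist");cv2.imwrite("pics/w3.png",a[:,:,::-1])
np.save("w3.npy",s,allow_pickle=True);print(s["tool_pos"])
go(.445,-.085,.12,15)
E
```

```text
t: 7.7
tool_pos: [0.5863, 0.1397, 0.0288]
orientation: [3.115, 0.412, -0.001]
force: [0.2, -1.0, -1.5]
opening: 0.0355
gripper_force: 10.0
t: 8.32
tool_pos: [0.5854, 0.1396, 0.0885]
orientation: [3.114, 0.412, -0.004]
force: [0.3, -0.5, -0.1]
opening: 0.0807
gripper_force: 0.0
[0.5853659  0.13956032 0.08847628]
shift [-0.395   0.36   -0.0517] turn [ 0.0004 -0.0037  0.0007] yaw 15.1
```

```bash
python3 -m crank '[[[1,0,0,-0.04,0,0,0],[1,-0.08,0.07,-0.06,0,0,0],[1,-0.16,0.14,-0.06,0,0,0],[1,-0.24,0.22,-0.06,0,0,0],[1,-0.32,0.29,-0.06,0,0,0]]]' 15
python3 -m crank '[[[1,-0.075,0.07,0,0,0,0],[1,-0.075,0.07,0,0,0,0],[1,-0.075,0.07,0,0,0,0],[1,-0.075,0.07,0,0,0,0],[1,-0.075,0.07,0,0,0,0]]]'
cat > ring.py <<'E'
from h import *
from scipy.optimize import least_squares
def fit(P,p0,n=3):
    for i in range(n):
        f=lambda p:np.hypot(*(P-p[:2]).T)-p[2]
        r=least_squares(f,p0,loss="soft_l1",f_scale=.0005);P=P[np.abs(f(r.x))<.0012]
    return r.x,len(P)
E
python3 - <<'E'
from ring import *
s=read_state();a=read_camera("wrist");cv2.imwrite("pics/w4.png",a[:,:,::-1])
np.save("w4.npy",s,allow_pickle=True);print(s["tool_pos"])
u=project("wrist",[.4487,-.0758,.006],s)[0].astype(int);print(u)
V=a.max(2);m=np.zeros(V.shape,np.uint8);m[u[1]-40:u[1]+40,u[0]-40:u[0]+40]=(V>130)[u[1]-40:u[1]+40,u[0]-40:u[0]+40]
k=max(cv2.findContours(m,cv2.RETR_EXTERNAL,cv2.CHAIN_APPROX_NONE)[0],key=cv2.contourArea)
print(cv2.boundingRect(k));x,n=fit(onz("wrist",k[:,0],.006,s)[:,:2],[.4487,-.0758,.022]);print(x,n)
# bushing coarse from wrist
u=project("wrist",[.4481,-.1951,.02],s)[0];print("bush px",u)
go(x[0],x[1],.0015,15)
E
```

```text
t: 9.0
tool_pos: [0.4685, -0.0432, 0.1192]
orientation: [3.114, 0.412, -0.0]
force: [-0.1, -0.5, -0.3]
opening: 0.0929
gripper_force: 0.0
t: 9.62
tool_pos: [0.4429, -0.0845, 0.119]
orientation: [-3.114, -0.414, 0.0]
force: [-0.2, 1.2, 0.6]
opening: 0.0925
gripper_force: 0.0
[ 0.44294653 -0.08449569  0.11902885]
[311 188]
(286, 165, 49, 48)
[ 0.44775545 -0.07476864  0.02210882] 134
bush px [433.43757908 224.83451361]
shift [ 0.0146 -0.0164  0.235 ] turn [-0.0002  0.0002  0.0016] yaw 15.1
```

View pics/w4.png

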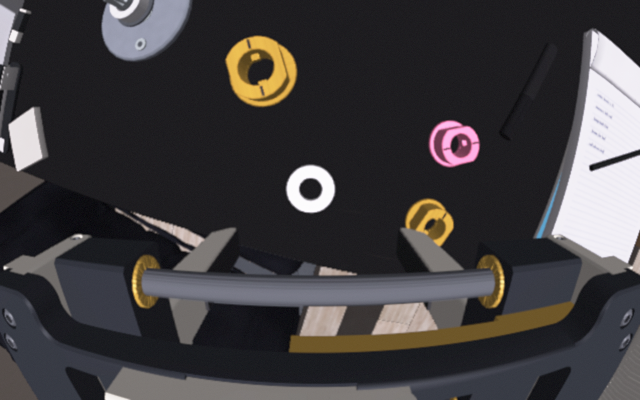

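The washer lies at (311,188) between the fingers. The spacer sits on the post at the upper left, and the small bushing is at (430,222), clear of the right finger.

```bash
python3 -m crank '[[[0.4,0.0146,-0.015,0.08,0,0,0],[0.4,0.0146,-0.015,0.16,0,0,0],[0.4,0.0146,-0.015,0.215,0,0,0],[0.4,0.0146,-0.015,0.234,0,0,0],[0.4,0.0146,-0.015,0.234,0,0,0]]]' 15
python3 -m crank '[[[-1,0,0,0,0,0,0],[-1,0,0,0,0,0,0],[-1,0,0,0,0,0,0],[-1,0,0,0,0,0,0],[-1,0,0,0,0,0,0]]]' 15
python3 - <<'E'
from h import *
go(.5862,.1397,.105,15)
E
```

```text
t: 10.3
tool_pos: [0.4478, -0.076, 0.0022]
orientation: [-3.114, -0.413, 0.001]
force: [0.1, -0.7, -0.2]
opening: 0.065
gripper_force: 0.0
t: 10.92
tool_pos: [0.4483, -0.0764, 0.0027]
orientation: [3.114, 0.411, 0.002]
force: [0.8, 0.7, 5.9]
opening: 0.0429
gripper_force: 15.0
shift [ 0.3788 -0.3456 -0.2043] turn [ 0.0003 -0.0006  0.0006] yaw 15.1
```

```bash
python3 -m crank '[[[-1,0,0,-0.1,0,0,0],[-1,0.03,-0.03,-0.19,0,0,0],[-1,0.11,-0.1,-0.205,0,0,0],[-1,0.19,-0.17,-0.205,0,0,0],[-1,0.27,-0.245,-0.205,0,0,0]]]' 15
python3 -m crank '[[[-1,0.06,-0.05,0,0,0,0],[-1,0.105,-0.09,0,0,0,0],[-1,0.105,-0.09,0,0,0,0],[-1,0.105,-0.09,0,0,0,0],[-1,0.105,-0.09,0,0,0,0]]]'
python3 - <<'E'
from h import *
s=read_state();a=read_camera("wrist");cv2.imwrite("pics/w5.png",a[:,:,::-1])
np.save("w5.npy",s,allow_pickle=True)
print(s["tool_pos"],s["opening"],s["force"]);go(.5862,.1397,.077,15)
E
```

```text
t: 11.55
tool_pos: [0.5471, 0.0784, 0.1047]
orientation: [3.114, 0.411, 0.001]
force: [0.7, -1.3, -1.2]
opening: 0.0425
gripper_force: 15.0
t: 12.18
tool_pos: [0.5847, 0.1333, 0.1044]
orientation: [3.115, 0.41, -0.001]
force: [0.4, -0.3, 0.4]
opening: 0.0428
gripper_force: 15.0
[0.58472707 0.1332733  0.10441946] 0.04278452654721481 [ 0.41938176 -0.29888074  0.41322448]
shift [ 0.006  -0.0117  0.0551] turn [0.0001 0.0002 0.    ] yaw 15.0
```

View pics/w5.png

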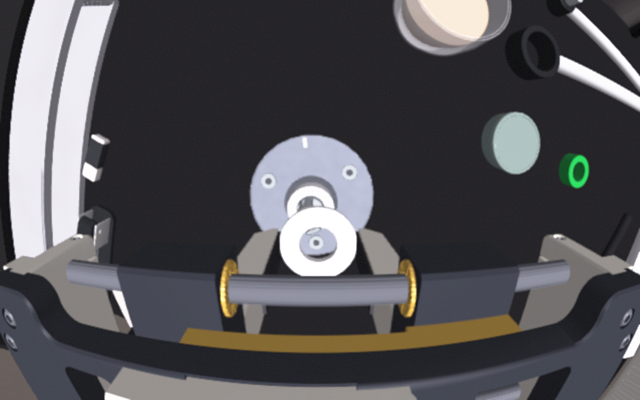

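The spacer sits on the post at (311,200) and the washer is held level at (318,243).

Run:
```python
from ring import *
s=np.load("w5.npy",allow_pickle=True).item()
a=cv2.imread("pics/w5.png");H,S,V=cv2.split(cv2.cvtColor(a,cv2.COLOR_BGR2HSV))
m=np.zeros(V.shape,np.uint8);m[215:285,270:365]=((V>190)&(S<60))[215:285,270:365]
k=max(cv2.findContours(m,cv2.RETR_EXTERNAL,cv2.CHAIN_APPROX_NONE)[0],key=cv2.contourArea)[:,0]
k=k[(k[:,1]>225)]
x,n=fit(onz("wrist",k,s["tool_pos"][2]+.0035,s)[:,:2],[.585,.133,.022]);print(x,n)
print(R.from_rotvec(s["orientation"]).inv().apply([x[0]-s["tool_pos"][0],x[1]-s["tool_pos"][1],0]))
```

```text
[0.5847332  0.13438176 0.02155175] 111
[ 2.92876954e-04 -1.06909175e-03 -2.78730994e-07]
```

```bash
python3 -m crank '[[[-1,0.0055,-0.0117,0.0,0,0,0],[-1,0.0055,-0.0117,0.015,0,0,0],[-1,0.0055,-0.0117,0.035,0,0,0],[-1,0.0055,-0.0117,0.052,0,0,0],[-1,0.0055,-0.0117,0.052,0,0,0]]]' 10
python3 -m crank '[[[-1,0,0,0.004,0,0,0],[-1,0,0,0.008,0,0,0],[-1,0,0,0.012,0,0,0],[-1,0,0,0.018,0,0,0],[-1,0,0,0.018,0,0,0]]]' 10
```

```text
t: 12.85
tool_pos: [0.5853, 0.1403, 0.077]
orientation: [3.114, 0.412, -0.004]
force: [0.7, 0.0, 0.3]
opening: 0.0433
gripper_force: 10.0
t: 13.48
tool_pos: [0.5861, 0.1405, 0.0692]
orientation: [3.114, 0.412, -0.001]
force: [-0.8, -0.4, 0.5]
opening: 0.043
gripper_force: 10.0
```

```bash
python3 -m crank '[[[-1,0,0.001,0.015,0,0,0],[-1,0,0.001,0.03,0,0,0],[-1,0,0.001,0.042,0,0,0],[-1,0,0.001,0.047,0,0,0],[-1,0,0.001,0.047,0,0,0]]]' 10
python3 -m crank '[[[1,0,0,0,0,0,0],[1,0,0,0,0,0,0],[1,0,0,0,0,0,0],[1,0,0,-0.05,0,0,0],[1,0,0,-0.12,0,0,0]]]'
python3 - <<'E'
from h import *
s=read_state();a=read_camera("wrist");cv2.imwrite("pics/w6.png",a[:,:,::-1])
np.save("w6.npy",s,allow_pickle=True)
print(s["tool_pos"],s["q"]);go(.442,-.197,.13,15)
a=cv2.imread("pics/w4.png")[195:250,400:460]
cv2.imwrite("pics/c4.png",cv2.hconcat([cv2.resize(a,(480,440),interpolation=cv2.INTER_CUBIC)]))
E
```

```text
t: 14.1
tool_pos: [0.5864, 0.1401, 0.0458]
orientation: [-3.115, -0.412, 0.001]
force: [-0.3, -0.4, -0.8]
opening: 0.043
gripper_force: 10.0
t: 14.72
tool_pos: [0.5854, 0.1399, 0.1055]
orientation: [3.114, 0.412, -0.004]
force: [0.9, 0.2, -0.1]
opening: 0.0886
gripper_force: 0.0
[0.58537129 0.13993777 0.10547066] [1.49458377e-01 2.16880171e-01 1.60205250e+00 3.94231401e-05
 1.32547709e+00 1.45743792e+00]
shift [-0.4589  0.5755 -0.0379] turn [ 0.0004 -0.0036  0.0007] yaw 15.1
```

```bash
python3 -m crank '[[[1,-0.073,0.092,-0.01,0,0,-0.115],[1,-0.146,0.184,-0.02,0,0,-0.23],[1,-0.219,0.276,-0.03,0,0,-0.345],[1,-0.292,0.368,-0.03,0,0,-0.46],[1,-0.365,0.46,-0.03,0,0,-0.575]]]' 20
python3 - <<'E'
from h import *
print(read_state()["tool_pos"]);go(.454,-.1951,.13,166)
E
```

```text
t: 15.4
tool_pos: [0.4739, -0.1219, 0.1216]
orientation: [2.649, 1.686, 0.001]
force: [-0.1, -0.1, -0.1]
opening: 0.0931
gripper_force: 0.0
[ 0.47391337 -0.12190473  0.12160723]
shift [-0.1495  0.0259 -0.0168] turn [ 7.0000e-04  7.0000e-04 -1.1227e+00] yaw 65.0
```

```bash
python3 -m crank '[[[1,-0.07,0.012,-0.017,0,0,-0.115],[1,-0.14,0.025,-0.017,0,0,-0.23],[1,-0.14,0.025,-0.017,0,0,-0.345],[1,-0.14,0.025,-0.017,0,0,-0.46],[1,-0.14,0.025,-0.017,0,0,-0.575]]]' 20
python3 -m crank '[[[1,0,0,0,0,0,-0.115],[1,0,0,0,0,0,-0.23],[1,0,0,0,0,0,-0.345],[1,0,0,0,0,0,-0.46],[1,0,0,0,0,0,-0.52]]]' 20
python3 -m crank '[[[1,0,0,0,0,0,0],[1,0,0,0,0,0,0],[1,0,0,0,0,0,0],[1,0,0,0,0,0,0],[1,0,0,0,0,0,0]]]' 20
python3 - <<'E'
from ring import *
s=read_state();a=read_camera("wrist");cv2.imwrite("pics/w7.png",a[:,:,::-1])
np.save("w7.npy",s,allow_pickle=True)
print(s["tool_pos"],yaw(s),s["q"][5])
u=project("wrist",[.4481,-.1951,.015],s)[0].astype(int)
s6=np.load("w6.npy",allow_pickle=True).item();p=project("wrist",[.5862,.1397,.072],s6)[0].astype(int);print(u,p)
b=a[:,:,::-1];c=cv2.imread("pics/w6.png")
f=lambda i,q,r:cv2.resize(i[max(q[1]-r,0):q[1]+r,q[0]-r:q[0]+r],(400,400),interpolation=cv2.INTER_CUBIC)
cv2.imwrite("pics/c7.png",cv2.hconcat([f(b,u,40),f(c,p,32)]))
E
```

```text
t: 16.02
tool_pos: [0.4559, -0.1892, 0.1298]
orientation: [1.648, 2.674, 0.0]
force: [-0.8, -0.7, 0.0]
opening: 0.0929
gripper_force: 0.0
t: 16.65
tool_pos: [0.4559, -0.189, 0.1298]
orientation: [0.452, 3.108, -0.0]
force: [0.5, -0.4, 0.3]
opening: 0.0928
gripper_force: 0.0
t: 17.27
tool_pos: [0.4558, -0.1889, 0.1296]
orientation: [0.46, 3.108, -0.0]
force: [0.3, -0.2, 0.2]
opening: 0.0929
gripper_force: 0.0
[ 0.45580805 -0.18893378  0.12963485] 163.1644353282445 -1.7738421981453523
[308 192] [317 226]
```

View pics/c7.png

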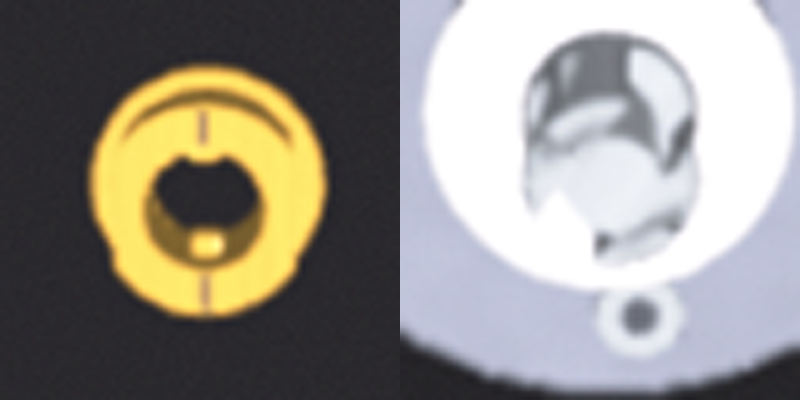

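The bushing's black marks lie along the image vertical in the left crop, at (203,128) and (205,293), so its lugs already line up with the tool's x axis. In the right crop the post's slots open towards lower left (565,220) and upper right (657,148). That puts the slot line at about -35° ≡ 145° in the world.

Run:
```python
from ring import *
s=np.load("w7.npy",allow_pickle=True).item()
P=onz("wrist",[[268+20.3,152+12.8],[268+20.3+20.3,152+25.6],[268+41,152+58.6]],.028,s)
print(P[1],P[2],(P[1]+P[2])/2,np.degrees(np.arctan2(*(P[1]-P[2])[1::-1])))
a=cv2.imread("pics/w7.png");H,S,V=cv2.split(cv2.cvtColor(a,cv2.COLOR_BGR2HSV))
m=np.zeros(V.shape,np.uint8);m[152:232,268:348]=((S>90)&(V>70))[152:232,268:348]
k=max(cv2.findContours(m,cv2.RETR_EXTERNAL,cv2.CHAIN_APPROX_NONE)[0],key=cv2.contourArea)[:,0]
k=k[k[:,1]<195]
x,n=fit(onz("wrist",k,.005,s)[:,:2],[.4481,-.1951,.022]);print(x,n)
go(.4481,-.1951,.008,163);go(x[0],x[1],.008,163)
```

```text
[ 0.43252202 -0.18981261  0.028     ] [ 0.46125427 -0.19836002  0.028     ] [ 0.44688815 -0.19408632  0.028     ] 163.43304154669323
[ 0.44625855 -0.19428697  0.0228494 ] 81
shift [ 0.0111 -0.0163  0.2432] turn [ 0.     -0.      0.0018] yaw 163.2
shift [ 0.0151 -0.0158  0.2432] turn [ 0.     -0.      0.0018] yaw 163.2
```

```bash
python3 -m crank '[[[0.4,0.0138,-0.014,0.08,0,0,0],[0.4,0.0138,-0.014,0.16,0,0,0],[0.4,0.0138,-0.014,0.22,0,0,0],[0.4,0.0138,-0.014,0.243,0,0,0],[0,0.0138,-0.014,0.243,0,0,0]]]' 30
python3 -m crank '[[[-1,0,0,0,0,0,0],[-1,0,0,0,0,0,0],[-1,0,0,0,0,0,0],[-1,0,0,0,0,0,0],[-1,0,0,0,0,0,0]]]' 30
python3 - <<'E'
from h import *
s=read_state();print(s["force"],s["tool_pos"],yaw(s))
go(.586,.1399,.105,145)
E
```

```text
t: 17.95
tool_pos: [0.4469, -0.1934, 0.0079]
orientation: [-0.459, -3.107, -0.001]
force: [0.6, -0.4, 0.2]
opening: 0.059
gripper_force: 0.0
t: 18.58
tool_pos: [0.448, -0.1942, 0.0092]
orientation: [0.459, 3.106, -0.001]
force: [-0.7, -1.0, 7.0]
opening: 0.0319
gripper_force: 30.0
[-0.69303091 -0.9945635   7.00755974] [ 0.44797461 -0.1942277   0.00923344] 163.18036561928255
shift [-0.0712  0.7194 -0.1919] turn [-2.00e-04  1.20e-03  2.02e-01] yaw 163.2
```

```bash
python3 -m crank '[[[-1,0,0,-0.1,0,0,0],[-1,0,0.03,-0.18,0,0,0],[-1,-0.01,0.13,-0.205,0,0,0],[-1,-0.02,0.24,-0.205,0,0,0],[-1,-0.033,0.35,-0.205,0,0,0]]]' 30
python3 -m crank '[[[-1,-0.011,0.11,0,0,0,0.05],[-1,-0.022,0.22,0,0,0,0.1],[-1,-0.033,0.32,0,0,0,0.15],[-1,-0.035,0.34,0,0,0,0.202],[-1,-0.035,0.34,0,0,0,0.202]]]' 30
python3 -m crank '[[[-1,0,0,0,0,0,0],[-1,0,0,0,0,0,0],[-1,0,0,0,0,0,0],[-1,0,0,0,0,0,0],[-1,0,0,0,0,0,0]]]' 30
python3 - <<'E'
from ring import *
s=read_state();a=read_camera("wrist");cv2.imwrite("pics/w8.png",a[:,:,::-1])
np.save("w8.npy",s,allow_pickle=True)
print(s["tool_pos"],yaw(s),s["force"],s["q"][5])
print(project("wrist",s["tool_pos"]-[0,0,-.019],s))
go(.5862,.14,.105,145);go(.5862,.14,.0845,145)
E
```

```text
t: 19.2
tool_pos: [0.5139, -0.0294, 0.1108]
orientation: [0.46, 3.107, 0.0]
force: [1.0, -0.1, -2.0]
opening: 0.0319
gripper_force: 30.0
t: 19.82
tool_pos: [0.5791, 0.1277, 0.1099]
orientation: [-0.941, -2.996, 0.001]
force: [-0.6, -0.3, -1.2]
opening: 0.0319
gripper_force: 30.0
t: 20.45
tool_pos: [0.5796, 0.1266, 0.1107]
orientation: [0.945, 2.996, 0.0]
force: [0.1, 0.6, -2.2]
opening: 0.0315
gripper_force: 30.0
[0.57960035 0.12659979 0.11072467] 144.99190053901563 [ 0.09180469  0.61381461 -2.23243827] -0.8311748129651185
[[318.00178221 260.42938646]]
shift [0.0044 0.0295 0.0114] turn [ 0.  0. -0.] yaw 145.0
shift [0.0044 0.0295 0.0524] turn [ 0.  0. -0.] yaw 145.0
```

Run:
```python
from ring import *
s=np.load("w8.npy",allow_pickle=True).item()
a=cv2.imread("pics/w8.png").astype(int)
for u in (314,316,318,320,322): print(u,a[205:300:2,u,2].tolist())
zt=s["tool_pos"][2]-.0092+.028
e=s["tool_pos"]*[1,1,0]+[0,0,zt]
T=R.from_rotvec(s["orientation"])
for d in (-.019,-.011,0,.011,.019): print(d,project("wrist",e+T.apply([d,0,0]),s).round(1))
H,S,V=cv2.split(cv2.cvtColor(a.astype(np.uint8),cv2.COLOR_BGR2HSV))
m=np.zeros(V.shape,np.uint8);m[190:300,270:370]=((S>90)&(V>60))[190:300,270:370]
k=max(cv2.findContours(m,cv2.RETR_EXTERNAL,cv2.CHAIN_APPROX_NONE)[0],key=cv2.contourArea)
print(cv2.boundingRect(k))
```

```text
314 [218, 250, 252, 160, 117, 117, 117, 117, 127, 234, 251, 252, 252, 252, 252, 252, 244, 201, 197, 198, 196, 195, 189, 93, 56, 116, 122, 135, 240, 250, 246, 153, 118, 120, 124, 85, 52, 78, 72, 93, 102, 116, 115, 128, 134, 143, 147, 148]
316 [224, 250, 252, 159, 119, 118, 119, 120, 138, 237, 232, 200, 200, 201, 202, 219, 235, 196, 198, 197, 196, 195, 194, 140, 50, 109, 118, 141, 250, 253, 253, 178, 119, 121, 120, 82, 54, 78, 72, 92, 101, 116, 115, 129, 133, 144, 146, 147]
318 [226, 250, 252, 159, 119, 118, 119, 120, 141, 237, 194, 119, 120, 120, 118, 166, 236, 195, 196, 196, 196, 195, 196, 165, 46, 102, 120, 137, 249, 253, 253, 177, 117, 120, 117, 83, 54, 78, 72, 92, 101, 114, 116, 129, 133, 143, 147, 148]
320 [222, 250, 252, 160, 119, 120, 122, 121, 135, 240, 249, 247, 247, 247, 247, 247, 241, 196, 196, 195, 195, 194, 195, 176, 73, 105, 121, 132, 247, 253, 253, 167, 118, 116, 118, 84, 53, 79, 71, 92, 102, 115, 117, 129, 135, 145, 147, 146]
322 [213, 250, 252, 175, 118, 121, 122, 119, 126, 235, 252, 252, 252, 252, 252, 252, 242, 198, 195, 192, 194, 192, 193, 192, 108, 115, 131, 124, 194, 213, 198, 133, 116, 116, 120, 92, 53, 78, 71, 92, 101, 115, 116, 129, 134, 143, 147, 147]
-0.019 [[318.  291.5]]
-0.011 [[318.  278.8]]
0 [[318.  260.3]]
0.011 [[318.  240.7]]
0.019 [[318.  225.8]]
(283, 205, 69, 71)
```

```bash
python3 -m crank '[[[-1,0.002,0.0295,0,0,0,0],[-1,0.002,0.0295,0.02,0,0,0],[-1,0.002,0.0295,0.04,0,0,0],[-1,0.002,0.0295,0.053,0,0,0],[-1,0.002,0.0295,0.053,0,0,0]]]' 20
python3 -m crank '[[[-1,0,0,0.004,0,0,0],[-1,0,0,0.008,0,0,0],[-1,0,0,0.012,0,0,0],[-1,0,0,0.016,0,0,0],[-1,0,0,0.016,0,0,0]]]' 20
```

```text
t: 21.12
tool_pos: [0.5863, 0.1392, 0.0829]
orientation: [-0.944, -2.994, 0.002]
force: [-0.9, -0.3, -1.9]
opening: 0.0316
gripper_force: 20.0
t: 21.75
tool_pos: [0.587, 0.1394, 0.0759]
orientation: [-0.945, -2.996, 0.0]
force: [-0.1, -0.2, -1.7]
opening: 0.0317
gripper_force: 20.0
```

```bash
python3 -m crank '[[[-1,0,0,0.003,0,0,0],[-1,0,0,0.006,0,0,0],[-1,0,0,0.009,0,0,0],[-1,0,0,0.012,0,0,0],[-1,0,0,0.013,0,0,0]]]' 20
```

```text
t: 22.38
tool_pos: [0.5871, 0.1394, 0.0695]
orientation: [-0.945, -2.996, 0.0]
force: [-0.4, -0.0, -0.9]
opening: 0.0321
gripper_force: 20.0
```

```bash
python3 -m crank '[[[-1,0,0,0.001,0,0,0],[-1,0,0,0.002,0,0,0],[-1,0,0,0.003,0,0,0],[-1,0,0,0.004,0,0,0],[-1,0,0,0.004,0,0,0]]]' 20
```

```text
t: 23.0
tool_pos: [0.5873, 0.1394, 0.0677]
orientation: [0.945, 2.996, 0.0]
force: [0.2, -1.0, -0.4]
opening: 0.0319
gripper_force: 20.0
```

```bash
python3 -m crank '[[[-1,0,0,0.001,0,0,0],[-1,0,0,0.002,0,0,0],[-1,0,0,0.003,0,0,0],[-1,0,0,0.004,0,0,0],[-1,0,0,0.004,0,0,0]]]' 20
python3 - <<'E'
from h import *
s=read_state();print(s["force"],s["wrist_torque"],s["tool_pos"])
E
```

```text
t: 23.62
tool_pos: [0.5873, 0.1394, 0.0657]
orientation: [0.945, 2.996, -0.0]
force: [-1.3, -1.7, 1.3]
opening: 0.0317
gripper_force: 20.0
[-1.347734   -1.70623962  1.25044353] [-0.23393308 -0.014921    0.06360122] [0.58725937 0.13936428 0.06571348]
```

```bash
python3 -m crank '[[[-1,0,0,0.001,0,0,-0.01],[-1,0,0,0.002,0,0,-0.02],[-1,0,0,0.003,0,0,-0.02],[-1,0,0,0.004,0,0,-0.02],[-1,0,0,0.004,0,0,-0.02]]]' 20
python3 - <<'E'
from h import *
s=read_state();print(s["force"],s["wrist_torque"],s["tool_pos"],yaw(s))
E
```

```text
t: 24.25
tool_pos: [0.587, 0.1395, 0.0634]
orientation: [-0.897, -3.01, 0.0]
force: [-0.4, -0.7, -2.5]
opening: 0.0318
gripper_force: 20.0
[-0.40978828 -0.74229803 -2.49672989] [ 0.06953816 -0.19601402  0.00737808] [0.587039   0.13950035 0.06341393] 146.7970073859079
```

```bash
python3 -m crank '[[[-1,0,0,0.003,0,0,0],[-1,0,0,0.006,0,0,0],[-1,0,0,0.009,0,0,0],[-1,0,0,0.011,0,0,0],[-1,0,0,0.011,0,0,0]]]' 20
python3 - <<'E'
from h import *
s=read_state();print(s["force"],s["wrist_torque"],s["tool_pos"],yaw(s))
E
```

```text
t: 24.88
tool_pos: [0.5872, 0.1394, 0.058]
orientation: [-0.897, -3.011, -0.0]
force: [0.8, 1.1, -2.7]
opening: 0.0319
gripper_force: 20.0
[ 0.76769643  1.10025965 -2.71944307] [-0.03185753 -0.20615422  0.01415436] [0.58716174 0.1394402  0.05800845] 146.80034497983638
```

```bash
python3 -m crank '[[[-1,0,0,0,0,0,0],[-1,0,0,0.004,0,0,0],[-1,0,0,0.008,0,0,0],[-1,0,0,0.012,0,0,0],[-1,0,0,0.014,0,0,0]]]' 50
python3 -m crank '[[[-1,0,0,0,0,0,0],[-1,0,0,0,0,0,0],[-1,0,0,0.001,0,0,0],[-1,0,0,0.001,0,0,0],[-1,0,0,0.001,0,0,0]]]' 50
python3 - <<'E'
from h import *
s=read_state();print(s["force"],s["wrist_torque"],s["tool_pos"],yaw(s))
E
```

```text
t: 25.5
tool_pos: [0.5875, 0.1394, 0.052]
orientation: [0.897, 3.01, 0.0]
force: [-3.6, -2.3, 8.0]
opening: 0.0315
gripper_force: 50.0
t: 26.12
tool_pos: [0.5875, 0.1394, 0.0516]
orientation: [0.897, 3.01, 0.0]
force: [-3.3, -0.9, 8.3]
opening: 0.032
gripper_force: 50.0
[-3.30000074 -0.94933875  8.27341566] [-0.29417356  0.71876974  0.01511514] [0.58745828 0.13943656 0.05161443] 146.8015726597747
```

```bash
python3 -m crank '[[[-1,0,0,0.002,0,0,0],[-1,0,0,0.004,0,0,0],[-1,0,0,0.005,0,0,0],[-1,0,0,0.005,0,0,0],[-1,0,0,0.005,0,0,0]]]' 50
python3 - <<'E'
from h import *
s=read_state();print(s["force"],s["wrist_torque"],s["tool_pos"],yaw(s))
E
```

```text
t: 26.75
tool_pos: [0.5875, 0.1394, 0.0495]
orientation: [0.897, 3.01, 0.0]
force: [-5.1, -1.7, 10.7]
opening: 0.0316
gripper_force: 50.0
[-5.05471057 -1.73900526 10.7263668 ] [-0.3506971   0.97212349  0.01197997] [0.58749692 0.13944751 0.04947353] 146.80591050826732
```

```bash
python3 -m crank '[[[-1,0,0,0,0,0,0.06],[-1,0.0003,-0.0004,0,0,0,0.14],[-1,0.0005,-0.0008,0,0,0,0.22],[-1,0.0007,-0.0012,0,0,0,0.3],[-1,0.0008,-0.0014,0,0,0,0.36]]]' 50
python3 - <<'E'
from h import *
s=read_state();print(s["force"],s["wrist_torque"],s["tool_pos"],yaw(s))
E
```

```text
t: 27.38
tool_pos: [0.5874, 0.1393, 0.0497]
orientation: [1.705, 2.637, 0.002]
force: [-2.9, -0.8, 7.9]
opening: 0.0316
gripper_force: 50.0
[-2.85664359 -0.79250322  7.94863847] [-0.13323994  0.52525683  0.18331437] [0.58742408 0.13931902 0.04972036] 114.20819201002918
```

```bash
python3 -m crank '[[[-1,0.0,-0.0002,0,0,0,0.05],[-1,0.000,-0.0004,0,0,0,0.1],[-1,0.000,-0.0006,0,0,0,0.15],[-1,0.000,-0.0008,0,0,0,0.2],[-1,0.0,-0.0008,0,0,0,0.2]]]' 50
python3 - <<'E'
from h import *
s=read_state();print(s["force"],s["wrist_torque"],s["tool_pos"],yaw(s))
E
```

```text
t: 28.0
tool_pos: [0.5873, 0.1392, 0.0498]
orientation: [2.094, 2.34, 0.003]
force: [-2.7, 0.4, 9.4]
opening: 0.0318
gripper_force: 50.0
[-2.68646544  0.35689236  9.39484159] [-0.12741499  0.50837038 -0.01132044] [0.58725802 0.13918952 0.04981263] 96.33678417814926
```

```bash
python3 -m crank '[[[-1,0.0,-0.0002,0,0,0,0.03],[-1,0.000,-0.0003,0,0,0,0.06],[-1,0.000,-0.0004,0,0,0,0.09],[-1,0.000,-0.0005,0,0,0,0.11],[-1,0.0,-0.0005,0,0,0,0.11]]]' 50
python3 - <<'E'
from h import *
s=read_state();print(s["force"],s["wrist_torque"],s["tool_pos"],yaw(s))
E
```

```text
t: 28.62
tool_pos: [0.587, 0.1392, 0.0498]
orientation: [2.288, 2.151, 0.003]
force: [-3.1, -0.1, 9.0]
opening: 0.0313
gripper_force: 50.0
[-3.1229195  -0.10810001  9.04113155] [-0.09953431  0.42112712  0.0969321 ] [0.58697112 0.13920489 0.04980532] 86.48286960381567
```

Turned 60° so far. Now 1° steps, with the torque read each time.

```bash
python3 -m crank '[[[-1,0,0,0,0,0,0.01],[-1,0,0,0,0,0,0.02],[-1,0,0,0,0,0,0.03],[-1,0,0,0,0,0,0.035],[-1,0,0,0,0,0,0.035]]]' 50
python3 - <<'E'
from h import *
s=read_state();print(s["force"],s["wrist_torque"],s["tool_pos"],yaw(s))
E
python3 -m crank '[[[-1,0,0,0,0,0,0.01],[-1,0,0,0,0,0,0.02],[-1,0,0,0,0,0,0.03],[-1,0,0,0,0,0,0.03],[-1,0,0,0,0,0,0.03]]]' 50
python3 - <<'E'
from h import *
s=read_state();print(s["force"],s["wrist_torque"],s["tool_pos"],yaw(s))
E
```

```text
t: 29.25
tool_pos: [0.5867, 0.1393, 0.0498]
orientation: [2.346, 2.089, 0.003]
force: [-4.5, 0.2, 10.0]
opening: 0.0315
gripper_force: 50.0
[-4.48167325  0.24023126 10.03128577] [-0.06006781  0.68016502  0.13377058] [0.58671992 0.13932527 0.04975738] 83.3632303265244
t: 29.88
tool_pos: [0.5865, 0.1394, 0.0498]
orientation: [2.394, 2.033, 0.002]
force: [-3.9, 0.5, 10.4]
opening: 0.0315
gripper_force: 50.0
[-3.94110839  0.45603062 10.42713535] [0.03935805 0.7565113  0.20952468] [0.58653377 0.13938869 0.0497561 ] 80.67710133673901
```

```bash
python3 -m crank '[[[-1,0,0,-0.003,0,0,0],[-1,0,0,-0.006,0,0,0],[-1,0,0,-0.008,0,0,0],[-1,0,0,-0.01,0,0,0],[-1,0,0,-0.01,0,0,0]]]' 50
python3 - <<'E'
from h import *
s=read_state();print(s["force"],s["wrist_torque"],s["tool_pos"],yaw(s))
E
```

```text
t: 30.5
tool_pos: [0.5863, 0.1391, 0.0533]
orientation: [2.395, 2.033, 0.002]
force: [4.3, 3.0, -1.4]
opening: 0.031
gripper_force: 50.0
[ 4.33085809  2.96103164 -1.38398893] [ 0.62731247 -0.87820842  0.13299258] [0.58626762 0.13914202 0.05330501] 80.64925045688248
```

```bash
python3 -m crank '[[[-1,0,0,0,0,0,0],[-1,0,0,0,0,0,0],[-0.2,0,0,0,0,0,0],[0.2,0,0,0,0,0,0],[0.2,0,0,0,0,0,0]]]' 8
python3 -m crank '[[[0.6,0,0,0,0,0,0],[0.6,0,0,0,0,0,0],[0.6,0,0,-0.03,0,0,0],[0.6,0,0,-0.12,0,0,0],[0.6,0,0,-0.16,0,0,0]]]'
python3 -m crank '[[[0.6,-0.1,0,-0.02,0,0,0],[0.6,-0.1,0,-0.02,0,0,0],[0.6,-0.1,0,-0.02,0,0,0],[0.6,-0.1,0,-0.02,0,0,0],[0.6,-0.1,0,-0.02,0,0,0]]]'
python3 - <<'E'
from h import *
s=read_state();a=read_camera("wrist");b=read_camera("scene");cv2.imwrite("pics/w9.png",a[:,:,::-1])
np.save("w9.npy",s,allow_pickle=True)
print(s["tool_pos"],yaw(s))
p=project("wrist",[[.5864,.1399,.073],[.5864,.1399,.01]],s)[0].astype(int);print(p)
b=b[:,:,::-1];cv2.imwrite("pics/s9.png",b);a=a[:,:,::-1]
f=lambda i,q,r:cv2.resize(i[max(q[1]-r,0):q[1]+r,q[0]-r:q[0]+r],(400,400),interpolation=cv2.INTER_CUBIC)
cv2.imwrite("pics/c9.png",cv2.hconcat([f(b,(289,190),32),f(a,p,45)]))
E
```

```text
t: 31.12
tool_pos: [0.5853, 0.1385, 0.0526]
orientation: [-2.395, -2.032, 0.002]
force: [-0.6, -0.5, 0.4]
opening: 0.0527
gripper_force: 0.0
t: 31.75
tool_pos: [0.5878, 0.1392, 0.1373]
orientation: [2.393, 2.031, 0.007]
force: [-0.6, -0.1, 0.6]
opening: 0.0745
gripper_force: 0.0
t: 32.38
tool_pos: [0.5775, 0.0902, 0.1426]
orientation: [-2.394, -2.034, 0.001]
force: [0.4, -0.2, -0.6]
opening: 0.0744
gripper_force: 0.0
[0.57749413 0.09022304 0.14261574] 80.7009118392244
[320 146]
```

View pics/c9.png

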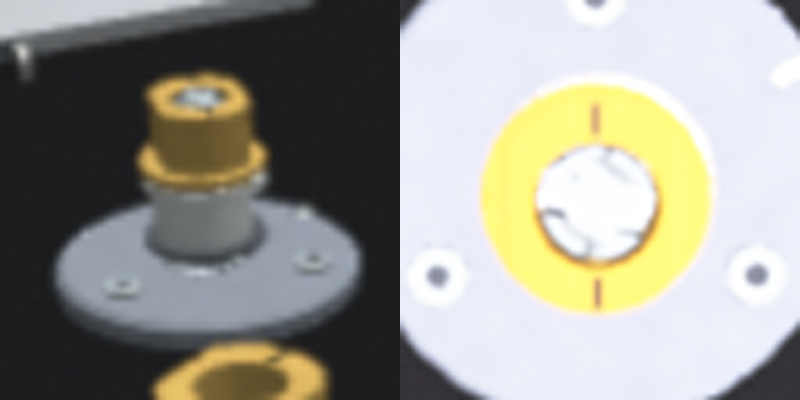

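The right crop shows the bushing centred on the post at (598,200) with its marks vertical, and the left crop shows the stack in order. Its height can't be read to a millimetre from these, so I'll probe its rim gently with the shut fingertips.

```bash
python3 -m crank '[[[-1,0.065,0.0016,0,0,0,0],[-1,0.065,0.0016,0.03,0,0,0],[-1,0.065,0.0016,0.06,0,0,0],[-1,0.065,0.0016,0.06,0,0,0],[-1,0.065,0.0016,0.06,0,0,0]]]' 20
python3 -m crank '[[[-1,0,0,0.03,0,0,0],[-1,0,0,0.06,0,0,0],[-1,0,0,0.065,0,0,0],[-1,0,0,0.065,0,0,0],[-1,0,0,0.065,0,0,0]]]'
python3 -m crank '[[[-1,0,0,0.002,0,0,0],[-1,0,0,0.004,0,0,0],[-1,0,0,0.006,0,0,0],[-1,0,0,0.008,0,0,0],[-1,0,0,0.008,0,0,0]]]'
```

```text
t: 33.1
tool_pos: [0.5836, 0.1209, 0.1129]
orientation: [-2.396, -2.032, 0.001]
force: [0.6, 0.5, 0.0]
opening: 0.0291
gripper_force: 0.0
t: 33.72
tool_pos: [0.5842, 0.1215, 0.0812]
orientation: [2.395, 2.033, 0.001]
force: [-0.6, 0.2, 0.1]
opening: 0.0001
gripper_force: 0.0
t: 34.35
tool_pos: [0.5837, 0.1215, 0.0765]
orientation: [-2.395, -2.033, 0.0]
force: [0.1, -0.5, -0.0]
opening: 0.0008
gripper_force: 0.0
```

```bash
python3 -m crank '[[[-1,0,0,0.001,0,0,0],[-1,0,0,0.002,0,0,0],[-1,0,0,0.003,0,0,0],[-1,0,0,0.004,0,0,0],[-1,0,0,0.004,0,0,0]]]'
python3 -m crank '[[[-1,0,0,0.001,0,0,0],[-1,0,0,0.002,0,0,0],[-1,0,0,0.003,0,0,0],[-1,0,0,0.003,0,0,0],[-1,0,0,0.003,0,0,0]]]'
```

```text
t: 34.98
tool_pos: [0.5838, 0.1215, 0.0746]
orientation: [-2.395, -2.033, 0.0]
force: [-0.1, -0.6, 0.3]
opening: 0.0007
gripper_force: 0.0
t: 35.6
tool_pos: [0.5838, 0.1215, 0.0731]
orientation: [-2.395, -2.033, 0.0]
force: [-0.0, 0.4, -0.8]
opening: 0.0008
gripper_force: 0.0
```

```bash
python3 -m crank '[[[-1,0,0,0.001,0,0,0],[-1,0,0,0.002,0,0,0],[-1,0,0,0.002,0,0,0],[-1,0,0,0.002,0,0,0],[-1,0,0,0.002,0,0,0]]]'
python3 - <<'E'
from h import *
s=read_state();print(s["force"],s["tool_pos"])
E
```

```text
t: 36.22
tool_pos: [0.5841, 0.1214, 0.0728]
orientation: [2.395, 2.033, 0.001]
force: [-1.4, -0.1, 6.6]
opening: 0.0004
gripper_force: 2.6
[-1.42063309 -0.05824205  6.61433914] [0.58413271 0.12144266 0.07281349]
```

Contact came at z = 0.073, which puts the underside at 45 mm: locked. I'll retract and hand in.

```bash
python3 -m crank '[[[-1,0,0,-0.02,0,0,0],[-1,0,0,-0.08,0,0,0],[-1,0,0,-0.15,0,0,0],[-1,-0.05,0,-0.18,0,0,0],[-1,-0.1,0,-0.18,0,0,0]]]'
python3 -m crank '[[[-1,0,0,0,0,0,0],[-1,0,0,0,0,0,0],[-1,0,0,0,0,0,0],[-1,0,0,0,0,0,0],[-1,0,0,0,0,0,0]]]'
python3 -c "from plant import close_job;print(close_job())"
```

```text
t: 36.85
tool_pos: [0.5769, 0.0719, 0.1649]
orientation: [2.392, 2.032, 0.005]
force: [0.2, -0.3, 0.3]
opening: 0.0009
gripper_force: 0.0
t: 37.48
tool_pos: [0.5756, 0.0725, 0.162]
orientation: [-2.394, -2.034, 0.0]
force: [0.1, -0.9, 0.6]
opening: 0.0003
gripper_force: 0.0
the job is handed in; nothing more can be done
None
```

I stacked the spacer, washer and bushing on the post, locked the bushing in its notches (rim probed at 73 mm, so underside about 45 mm) and handed the job in at about 37 s; the hand-in returned no verdict.

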